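# Clamp a lens in the drilling jig

### The job

Get the uncut lens ready for drilling: take it off the white cap it rests on, lay it on the jig's lens rest in front of the carriage, and slide it gently home until it bears on both fence buttons, wherever the carriage happens to be set. Then tip the open clamp flap over its snap point so that it springs down by itself, not pressed down, and shuts fully on the lens, and leave it so. Do not force the lens or the jig, and leave the loupe and the oil bottle alone.

Things in the scene. Friction and masses are not known exactly. Their poses are not given: they have to be found in the camera images.
- lens: Uncut clear lens for strong short sight: a round disc 60 mm across with a flat rim 7 mm thick, hollowed on top in the middle, about 26 g. It lies level on a white toothed ring cap (37 mm across, 12 mm high, fixed) at the left or right of the jig, overhanging it by about 12 mm all round; a black rim warmer, 52 mm high, stands on the other side. Origin: centre of its underside; z up.
- jig: Grey lens drilling jig, fixed to the bench: base plate 210 x 110 mm, top 16 mm above the bench. Origin: centre of its underside; x points away from the robot along the jig, y to its left, z up. Along its middle an aluminium lens rest, x -98 to +98 mm, 46 mm wide, flat top at z = 33 mm; a lens overhangs it 7 mm on both sides. Pushing lens or flap takes under 6 N; over 15 N on the lens is rough.
- flap (a joint): Clamp flap angle, rad. 0: shut level on the lens; -0.06: shut, no lens; 1.95: open, leaning back 22 deg. A spring drives it to either stop, 0.3 Nm there, none at the snap point near 1.0; past it the flap shuts by itself in 0.5 s. Tip it by pushing its back, high up, towards the robot (-x). A lip drops 2.5 mm before the lens's near rim; if the lens is not home the lip lands on it: 0.04 or more.
- loupe: Black watchmaker's loupe, 35 mm across, 37 mm high, loose on the bench to the right of the jig; origin at the centre of the underside. Not to be moved.
- bottle_oil: Small yellow oil bottle, 27 mm across, 72 mm high, standing loose to the left of the jig; origin at the centre of the underside. Not to be moved.
- rest_lay (a point): Point on the jig's lens rest (top, centre line, jig x = -42 mm, z = 33 mm) where a lens can be laid down clear of the fence at every setting of the carriage; the lens's origin comes here.
- rest_mid (a point): Point on the lens rest at jig x = 0, z = 33 mm. A steel carriage beyond it, locked by a thumbscrew, carries two white fence buttons (12 mm round, tops at z = 41 mm, y = -20.6 and +20.6 mm). A lens pushed in +x centres itself between them; home, its centre is up to 20 mm before or beyond this point along x, as the carriage is set. The setting is NOT measured: feel for it.
- hinge_mid (a point): Point at jig x = 46 mm, z = 46.5 mm: the flap's hinge axis (along y) with the carriage in mid setting. The hinge rides on the carriage: it is really 46 mm beyond (+x of) the centre of a home lens, up to 20 mm either side of this point. The flap: aluminium window frame 43 mm wide, 5 mm thick, with a thumb tab 22 mm wide whose end is 101 mm from the axis.
There are look-alikes about, which are no part of the job. What is shaped like the lens but orange is not meant.

How it is judged:
By the outcome, as a careful person would: the job done as asked, in the order asked, and still so for the second after the job is handed in, with the robot touching nothing.
It also fails if it takes over 67 s, if anything falls off the work surface, if the arm or the gripper's body presses on something with over 40 N, if the wrist force passes 120 N, or if a joint passes its speed limit or range.

### The arm

A 7-joint arm with a two-finger parallel gripper is mounted at the origin on a cart in front of the work surface, level with it; the furniture and walls round the work are solid. World frame = base frame: x ahead of the robot, y to its left, z up, the work surface at z = 0. Lengths are in m, angles in rad, forces in N, time in s.
With the tool pointing down it reaches from about 0.4 to 0.85 m from the base axis. Payload 6.9 kg.
Tool frame: the origin (TCP) lies where the fingers leave the gripper's body, on its centre line; the fingertips stand 73 mm ahead of it and the grasp point (between the pads) lies 54 mm ahead of it; z points along the fingers, y is the line along which they close (so a half turn about z gives the same grasp; the last joint's range is limited). The gripper opens to 85 mm and grips with 20 to 120 N. Pads are 22 mm wide; open, the fingers measure 114 mm over their backs; the gripper's body (76 mm by 85 mm) begins 54 mm behind the grasp point. The pads swing forward as they close: fully open they stand 13 mm farther back than shut.
Start: joints at [-1.002, 0.507, -0.238, 1.5, 0.126, 1.149, -0.155], TCP at [0.279, 0.559, 0.304] pointing down, gripper open.
Joint ranges: [-3.08, 3.08], [-0.24, 2.05], [-1.43, 1.35], [0, 2.5], [-1.52, 4.66], [0.17, 1.96], [-2.89, 2.89]. Speed limits (rad/s): [2.39, 2.39, 3.14, 3.14, 3.14, 3.14, 3.14].

### API

Orientations are given as a rotation vector (axis times angle).
In Python, from plant import arm gives the robot as it stands. The module is installed in compiled form; this text tells all that it offers.
- The arm moves only by the tool arm_command, never from a script. Its argument "moves" is a list that holds one entry, the list of rows, each a list of 5 numbers: the finger opening in mm, from 0 to 85.4, then the shift along the world's x, y, z in mm, then the turn about the world's z in rad. In form: [[[gripper, x, y, z, roll], ...]]. A call has 1 to 12 rows; each row is the pose to reach, as a shift and turn from the pose commanded when the call began; what a row does not reach only later rows make up. A row lasts 1/8 s, in which the tool goes at most 62.5 mm and 10.7 degrees, less where a joint would pass 70% of its speed; a pose out of reach is approached as far as the arm can. A call with a gripper value outside its range is refused whole. The fingers move at their own pace and stop on an object; "newtons" is the grip in N (left out, the last holds). Time passes only in rows, so rows that repeat a pose let the fingers close. It gives the time, the measured TCP pose, the force, the opening and the grip force at its end, in the units of the state.
- arm.state(): the state, without advancing time (a new reading comes with each control period).
- arm.grab_frame(name): name is "side" or "top" or "wrist"; returns a dict with "color" (480x640x3 uint8, red, green, blue), "range_z" (480x640 float32, m along the optical axis (not along the pixel's ray), 0 where there is no reading), "fx", "fy", "cx", "cy" (pixels), "rvec" (rotation vector, rad) and "tvec" (3), from world to camera coordinates, as OpenCV has them. Camera axes: x right, y down, z forward; pixel columns grow to the right and rows downward; lengths in m; the calibration is good to about 2 mm. A picture is of the moment at which its call begins.
- arm.job_done(): hands the job in; it is judged then, once.
The state is a dict: "t": time; "joints": joint angles; "joint_velocities": joint speeds; "joint_efforts": joint torques, N m; "tool_pos": TCP position; "tool_rot": TCP orientation; "contact_force": force on the tool from outside, world axes, zero at the start; "moment": the same for the moment, N m; "opening": finger opening in m; "grip_force": force on a finger pad.
Only numpy, scipy, OpenCV 4.12 (cv2) and the standard library are available. Lean on these libraries where they do the work, as an engineer would, in place of code of your own. Each camera call takes 0.05 s, during which the arm holds its last target. There are 200 camera calls.

## Working session

There is one attempt and no reset: what is moved stays moved. The work goes in short steps, Python scripts to look and compute and a tool call to move; the robot and the scene stay as the last step left them, time stands still between calls to the robot, and variables do not carry over. Pictures are saved under pics/ and viewed, at most 10 in all, crops included, and the job is handed in when it is done.

Besides the shell and the picture viewer there is one more tool, called after "Request:" in YAML: its name, and indented under it one key for each argument. arm_command: Moves the arm, as the interface text tells. Its arguments: {"type":"object","properties":{"moves":{"type":"array"},"newtons":{"type":"number"}},"required":["moves"]}

```bash
mkdir -p pics; cat > h.py <<'E'
import numpy as np, cv2, pickle
from plant import arm
def grab(name,tag):
    f=arm.grab_frame(name); pickle.dump(f,open(f'pics/{tag}.pkl','wb'))
    cv2.imwrite(f'pics/{tag}.png',f['color'][:,:,::-1]); return f
def load(tag): return pickle.load(open(f'pics/{tag}.pkl','rb'))
def cam(f):
    R=cv2.Rodrigues(np.array(f['rvec'],float))[0]; t=np.array(f['tvec'],float).ravel(); return R,t
def ray(f,u,v,z):  # intersect pixel ray with height z
    R,t=cam(f); c=-R.T@t; d=R.T@np.array([(u-f['cx'])/f['fx'],(v-f['cy'])/f['fy'],1]); return c+d*(z-c[2])/d[2]
def pt(f,u,v):
    R,t=cam(f); Z=np.median(f['range_z'][v-1:v+2,u-1:u+2]); return R.T@(np.array([(u-f['cx'])/f['fx']*Z,(v-f['cy'])/f['fy']*Z,Z])-t)
def proj(f,p):
    R,t=cam(f); q=R@np.array(p)+t; return q[0]/q[2]*f['fx']+f['cx'],q[1]/q[2]*f['fy']+f['cy']
E
python3 - <<'E'
from h import *
for n in('top','side'):
    f=grab(n,n+'0'); R,t=cam(f); print(n,-R.T@t,f['fx'],R[2])
s=arm.state(); print(s)
E
```

```text
top [ 0.41994056 -0.02398401  1.0516443 ] 451.14469741839633 [ 0.12453943 -0.00307512 -0.99220989]
side [ 0.56042271 -0.9599629   0.69742472] 571.6130421767573 [-0.01858976  0.8324121  -0.55384521]
{'t': 0.1, 'joints': array([-1.00248928,  0.50823416, -0.23754473,  1.50102448,  0.1257382 ,
        1.14889096, -0.15479587]), 'joint_velocities': array([-8.31052523e-05, -2.62412160e-03,  1.00783366e-03, -2.84751968e-03,
        1.11253718e-03, -9.95743871e-05, -9.09968351e-05]), 'joint_efforts': array([-4.28427535e-03, -6.21839547e+01, -2.19460845e+00, -2.50205648e+01,
        1.24814780e-02,  7.87334342e-03, -2.90789387e-05]), 'tool_pos': array([0.2789582 , 0.55892595, 0.30313205]), 'tool_rot': array([-7.20370900e-01, -3.05757435e+00,  2.40955754e-03]), 'contact_force': array([-0.08980863, -0.27897416, -0.53766673]), 'moment': array([-0.01755811,  0.00772851,  0.06169629]), 'grip_force': 0.0, 'opening': 0.0854449815600809}
```

View pics/top0.png

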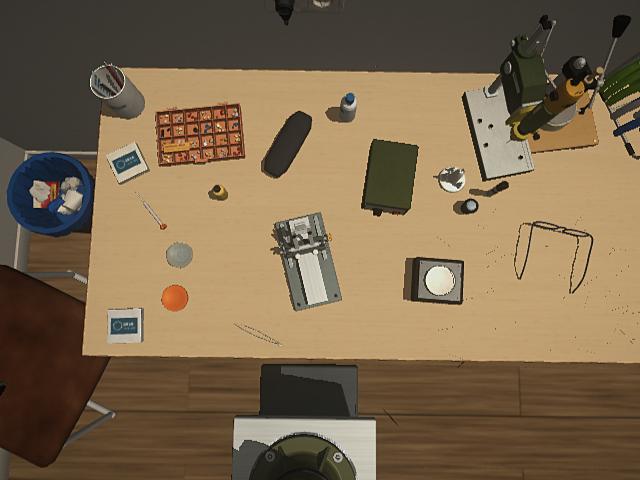

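View pics/side0.png

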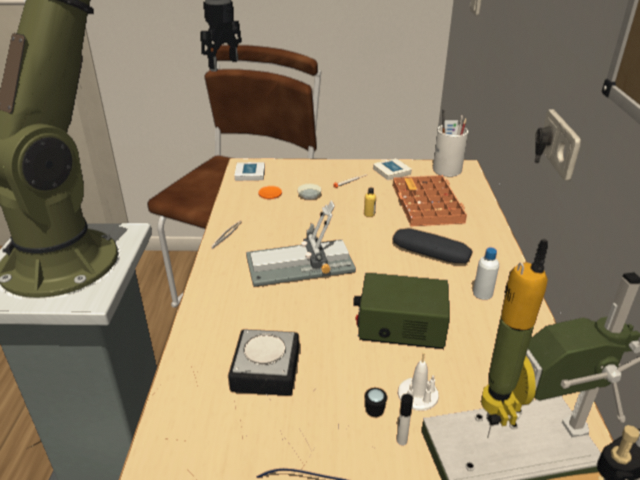

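The top view shows the lens (grey disc) at about (179,255) and the orange look-alike at (175,298). The jig is centred near (308,262) and the oil bottle is at (218,192). The loupe is at about (467,206) and the warmer at (438,281). I'll enlarge the jig and lens.

```bash
python3 - <<'E'
from h import *
f=load('top0')
c=f['color'][180:320,150:350,::-1]; cv2.imwrite('pics/c1.png',cv2.resize(c,None,fx=4,fy=4,interpolation=cv2.INTER_CUBIC))
for u,v in [(179,255),(175,298),(179,247),(179,265),(316,285),(321,300),(305,285),(293,215),(218,190)]:
    print((u,v),pt(f,u,v).round(4))
print(ray(f,179,255,.016))
E
```

```text
(179, 255) [0.511  0.2938 0.0145]
(175, 298) [0.4126 0.3014 0.0028]
(179, 247) [0.5294 0.2942 0.0165]
(179, 265) [0.4877 0.2911 0.0194]
(316, 285) [ 0.4463 -0.0228  0.0329]
(321, 300) [ 0.413  -0.0345  0.0336]
(305, 285) [0.4459 0.0019 0.0344]
(293, 215) [6.111e-01 3.400e-02 5.000e-04]
(218, 190) [0.6522 0.1979 0.0704]
[0.51090356 0.29338628 0.016     ]
```

View pics/c1.png

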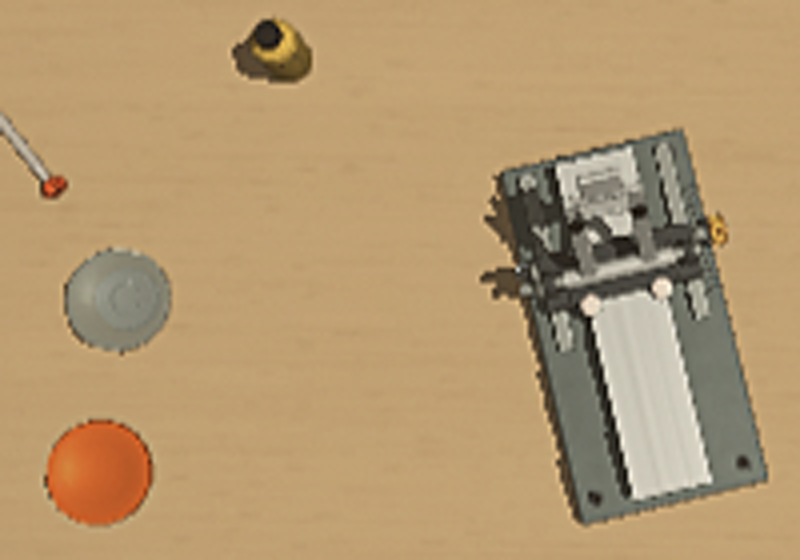

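In the crop, the base plate corners are at (585,523), (767,480), (500,172) and (683,130). The fence buttons are at (591,304) and (662,287), the lens centre is at (118,300), and the flap stands open behind the fence.

```bash
cat >> h.py <<'E'
E
python3 - <<'E'
from h import *
f=load('top0'); C=lambda u,v,z: ray(f,150+(u-.0)/4,180+v/4,z)
nl,nr,fl,fr=[C(*p,.016) for p in((585,523),(767,480),(500,172),(683,130))]
print('len',np.linalg.norm(fl-nl),np.linalg.norm(fr-nr),np.linalg.norm(nl-nr),np.linalg.norm(fl-fr))
o=(nl+nr+fl+fr)/4; d=(fl-nl+fr-nr); yaw=np.arctan2(d[1],d[0]); e=nl-nr+fl-fr; print('o',o,'yaw',yaw,np.arctan2(-e[0],e[1]))
ex=np.array([np.cos(yaw),np.sin(yaw),0]); ey=np.array([-ex[1],ex[0],0])
for b in((591,304),(662,287)):
    p=C(*b,.041)-o; print('btn',p@ex,p@ey)
for n,x in(('lay',-.042),('mid',0),('hinge',.046)): print(n,(o+ex*x).round(4))
# lens
c=f['color'][240:270,160:198].astype(int); m=(c[:,:,2]>c[:,:,0]-25).astype(np.uint8)
cs=max(cv2.findContours(m,0,1)[0],key=cv2.contourArea); (u,v),r=cv2.minEnclosingCircle(cs);M=cv2.moments(m,True)
print('lens',u+160,v+240,r,M['m10']/M['m00']+160,M['m01']/M['m00']+240, C(118,300,.019), ray(f,u+160,v+240,.017))
s=arm.state(); R=cv2.Rodrigues(s['tool_rot'])[0]; print(R.round(3),'tool y yaw',np.arctan2(R[1,1],R[0,1]))
E
```

```text
len 0.20780749272676002 0.2078012398176409 0.1061891037203622 0.10919670582766966
o [ 0.50133341 -0.00437847  0.016     ] yaw 0.2529123773161001 0.24389803175578798
btn 0.014612615942491343 0.020532868711830025
btn 0.014522461609082325 -0.020491810496639
lay [ 0.4607 -0.0149  0.016 ]
mid [ 0.5013 -0.0044  0.016 ]
hinge [0.5459 0.0071 0.016 ]
lens 179.0 254.75 12.906009674072266 179.26351351351352 254.1509009009009 [0.51065678 0.29132178 0.019     ] [0.51139213 0.29311017 0.017     ]
[[-0.895  0.446 -0.001]
 [ 0.446  0.895 -0.001]
 [-0.    -0.002 -1.   ]] tool y yaw 1.108031360174006
```

Request:
arm_command:
  moves:
    - [[85,60,-67,0,0.15],[85,100,-110,-20,0.3],[85,145,-155,-40,0.45],[85,190,-200,-60,0.6],[85,215,-240,-80,0.713],[85,232,-267,-80,0.713],[85,232,-267,-80,0.713],[85,232,-267,-80,0.713]]
  newtons: 20

```text
t: 1.1
tool_pos: [0.5107, 0.2926, 0.2237]
tool_rot: [0.391, -3.116, -0.001]
contact_force: [0.5, 0.4, 0.0]
opening: 0.0851
grip_force: 0.0
```

```bash
python3 - <<'E'
from h import *
f=grab('wrist','w1'); R,t=cam(f); print(-R.T@t,f['fx'])
s=arm.state(); print(s['t'],s['tool_pos'],s['tool_rot'],s['contact_force'],proj(f,(.511,.292,.019)))
E
```

```text
[0.43201071 0.27308282 0.29348292] 358.16678596670965
1.15 [0.51023438 0.29352001 0.223956  ] [ 3.94292982e-01 -3.11629192e+00 -1.59243039e-03] [-0.83090609  0.57924971  0.28811953] (np.float64(315.94669004047), np.float64(221.36857744328483))
```

View pics/w1.png

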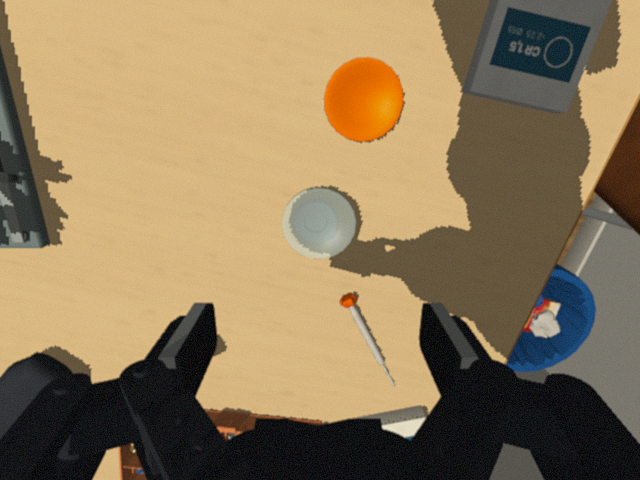

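The wrist view shows the lens with its rim centred at about (319,222), left edge 282 and right edge 357. The neighbours are clear of the gripper fingers.

```bash
python3 - <<'E'
from h import *
f=load('w1')
print(ray(f,319.5,222,.018)); a,b=ray(f,282,222,.018),ray(f,357,222,.018); print(np.linalg.norm(a-b))
for u,v in((290,222),(319,222),(345,215),(310,250),(319,205)): print(pt(f,u,v))
E
```

```text
[0.51109496 0.29496033 0.018     ]
0.060157028834317845
[0.51701894 0.27203309 0.01775401]
[0.5123824  0.29489422 0.01386581]
[0.50042576 0.3131981  0.01804536]
[0.53631679 0.29336611 0.01798965]
[0.49824207 0.29126005 0.01544447]
```

```bash
python3 - <<'E'
from h import *
f=load('w1'); s=arm.state(); R=cv2.Rodrigues(s['tool_rot'])[0]; p=s['tool_pos']
for d in(.05,.055,.06,.065,.07,.073,.08):
  print(d,[tuple(np.round(proj(f,p+R@np.array([sx*.011,sy*.0425,d])),1)) for sy in(1,-1) for sx in (-1,1)])
for u,v in((195,308),(208,308),(428,308),(440,308)): q=R.T@(pt(f,u,v)-p); print((u,v),q)
E
```

```text
0.05 [(np.float64(425.7), np.float64(357.4)), (np.float64(431.1), np.float64(308.6)), (np.float64(212.0), np.float64(357.7)), (np.float64(206.5), np.float64(308.9))]
0.055 [(np.float64(422.2), np.float64(349.6)), (np.float64(427.3), np.float64(302.1)), (np.float64(215.4), np.float64(349.8)), (np.float64(210.2), np.float64(302.4))]
0.06 [(np.float64(418.9), np.float64(342.2)), (np.float64(423.7), np.float64(295.9)), (np.float64(218.6), np.float64(342.5)), (np.float64(213.7), np.float64(296.2))]
0.065 [(np.float64(415.9), np.float64(335.3)), (np.float64(420.4), np.float64(290.1)), (np.float64(221.6), np.float64(335.6)), (np.float64(217.0), np.float64(290.4))]
0.07 [(np.float64(413.0), np.float64(328.8)), (np.float64(417.2), np.float64(284.7)), (np.float64(224.4), np.float64(329.1)), (np.float64(220.1), np.float64(285.0))]
0.073 [(np.float64(411.4), np.float64(325.1)), (np.float64(415.4), np.float64(281.6)), (np.float64(226.0), np.float64(325.4)), (np.float64(221.9), np.float64(281.9))]
0.08 [(np.float64(407.7), np.float64(316.9)), (np.float64(411.5), np.float64(274.9)), (np.float64(229.6), np.float64(317.1)), (np.float64(225.8), np.float64(275.1))]
(195, 308) [ 0.01029821 -0.04753515  0.05191075]
(208, 308) [ 0.0092966  -0.04313681  0.05362061]
(428, 308) [0.00985412 0.04213299 0.05243903]
(440, 308) [0.01028936 0.04646756 0.05167967]
```

Request:
arm_command:
  moves:
    - [[85,1,0,-40,0],[85,1,0,-80,0],[85,1,0,-115,0],[85,1,0,-135,0],[85,1,0,-145,0],[85,1,0,-148,0],[85,1,0,-148,0],[72,1,0,-148,0],[66,1,0,-148,0],[66,1,0,-148,0]]

```text
t: 2.4
tool_pos: [0.5122, 0.2922, 0.0762]
tool_rot: [-0.391, 3.117, 0.0]
contact_force: [-0.0, 0.1, -0.0]
opening: 0.0659
grip_force: 0.0
```

Request:
arm_command:
  moves:
    - [[62,0,0,0,0],[60,0,0,0,0],[56,0,0,0,0],[54,0,0,0,0],[54,0,0,0,0],[54,0,0,0,0]]
  newtons: 20

```text
t: 3.15
tool_pos: [0.5121, 0.2923, 0.0761]
tool_rot: [-0.392, 3.117, 0.0]
contact_force: [-0.5, 0.0, 5.9]
opening: 0.0589
grip_force: 20.9
```

```bash
python3 - <<'E'
from h import *
f=grab('wrist','w2'); s=arm.state(); print(s['tool_pos'],s['tool_rot'],s['contact_force'])
E
```

```text
[0.51208869 0.29230088 0.07615044] [-3.91937035e-01  3.11676822e+00  4.14446487e-05] [-0.65179304 -1.24498492  5.53940267]
```

View pics/w2.png

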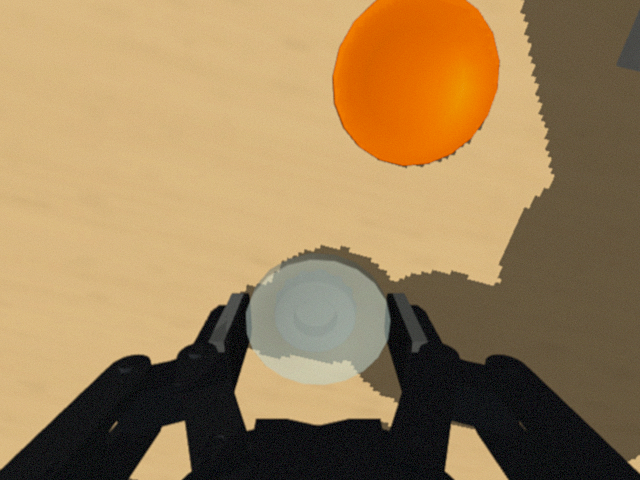

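The lens is gripped between the pads: rim left/right at 247/389, top/bottom at 260/384. I'll lift it and work out its offset from the tool.

```bash
python3 - <<'E'
from h import *
f=load('w2'); s=arm.state(); R=cv2.Rodrigues(s['tool_rot'])[0]; p=s['tool_pos']
a,b=ray(f,317,260,.019),ray(f,317,384,.0175)
for z,u,v in((.019,317,260),(.019,317,384),(.012,317,384),(.019,247,318),(.019,389,318)): q=ray(f,u,v,z); print(q,R.T@(q-p))
E
```

```text
[0.48479544 0.28564509 0.019     ] [0.02810733 0.00030937 0.05714259]
[0.54124824 0.30003804 0.019     ] [-0.03015137  0.00027723  0.05715885]
[0.54720549 0.3015432  0.012     ] [-0.03629384  0.00026065  0.06416056]
[0.51645957 0.26443    0.019     ] [ 0.00268161 -0.02808483  0.05714993]
[0.50220007 0.32020625 0.019     ] [0.00268768 0.02948533 0.05714944]
```

Request:
arm_command:
  moves:
    - [[54,0,0,8,0],[54,0,0,20,0],[54,0,0,45,0],[54,0,0,80,0],[54,0,0,100,0],[54,0,0,100,0]]

```text
t: 3.95
tool_pos: [0.5128, 0.2927, 0.178]
tool_rot: [-0.391, 3.114, 0.002]
contact_force: [-0.9, -0.3, -1.2]
opening: 0.059
grip_force: 21.7
```

Request:
arm_command:
  moves:
    - [[54,-20,-40,0,0],[54,-40,-95,0,0],[54,-52,-150,0,0],[54,-52,-205,0,0],[54,-52,-255,0,0],[54,-52,-290,0,0],[54,-52,-307,0,0],[54,-52,-307,0,0],[54,-52,-307,0,0]]

```text
t: 5.08
tool_pos: [0.4602, -0.0131, 0.1758]
tool_rot: [-0.395, 3.116, 0.001]
contact_force: [-0.5, 0.4, -0.7]
opening: 0.0585
grip_force: 21.7
```

```bash
python3 - <<'E'
from h import *
f=grab('wrist','w3'); g=grab('top','t3'); s=arm.state(); print(s['tool_pos'],s['tool_rot'],s['opening'])
o=np.array([.5013,-.0044,0]);y=.25;ex=np.array([np.cos(y),np.sin(y),0]);ey=np.array([-ex[1],ex[0],0])
for a,b,z in((-.098,.023,.033),(-.098,-.023,.033),(-.105,.055,.016),(-.105,-.055,.016),(.0146,.0205,.041)): print(a,b,np.round(proj(f,o+a*ex+b*ey+[0,0,z]),1))
E
```

```text
[ 0.46015677 -0.01307383  0.17585603] [-3.96085974e-01  3.11634822e+00  1.03171512e-03] 0.058701762042583656
-0.098 0.023 [353.  159.2]
-0.098 -0.023 [274.4 159. ]
-0.105 0.055 [402.1 144.6]
-0.105 -0.055 [225.7 144.2]
0.0146 0.0205 [344.7 332.7]
```

View pics/w3.png

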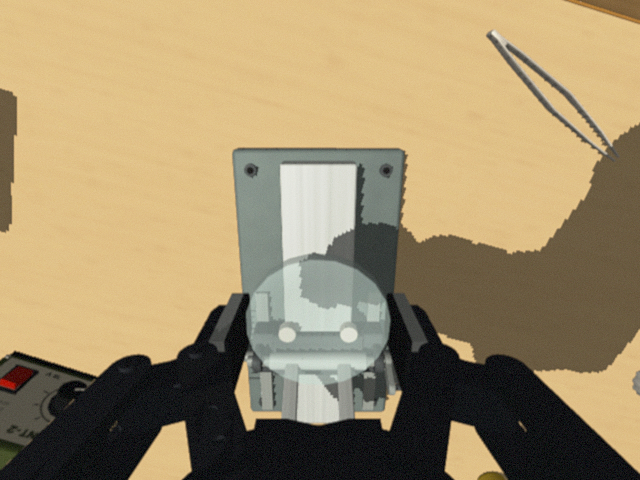

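The wrist view shows the rest's near corners at (281,163) and (356,163), and the plate's at (233,149) and (405,149). The buttons appear through the lens near (287,335) and (348,335).

```bash
python3 - <<'E'
from h import *
f=load('w3'); s=arm.state(); R=cv2.Rodrigues(s['tool_rot'])[0]; p=s['tool_pos']
y=.25;ex=np.array([np.cos(y),np.sin(y),0]);ey=np.array([-ex[1],ex[0],0])
P=[ray(f,*q) for q in((281,163,.033),(356,163,.033),(233,149,.016),(405,149,.016))]
print(P, np.linalg.norm(P[0]-P[1]),np.linalg.norm(P[2]-P[3]))
for a,b,k in((0,1,.098),(2,3,.105)):
  m=(P[a]+P[b])/2; d=P[b]-P[a]; print('o from',m+ex*k,'yaw',np.arctan2(-d[0],d[1]))
# lens in tool now (rim top 57.2mm ahead)
z=p[2]-.0572
for u,v in((317,255),(317,383),(247,318),(389,318)): print(R.T@(ray(f,u,v,z)-p))
E
```

```text
[array([ 0.41332672, -0.0466687 ,  0.033     ]), array([ 0.40234613, -0.00404575,  0.033     ]), array([ 0.41490702, -0.07876068,  0.016     ]), array([0.38803735, 0.02552488, 0.016     ])] 0.044014651326905505 0.10769149128941177
o from [ 0.50278984 -0.00111164  0.033     ] yaw 0.25213894506613094
o from [ 0.50320799 -0.00064048  0.016     ] yaw 0.2521701067995845
[0.03011289 0.0003335  0.05719253]
[-0.02968986  0.00026137  0.05720776]
[ 0.00265493 -0.02807975  0.05718165]
[0.00259111 0.02950223 0.05721793]
```

Request:
arm_command:
  moves:
    - [[54,2,0.5,-25,0],[54,2,0.5,-50,0],[54,2,0.5,-65,0],[54,2,0.5,-72,0],[54,2,0.5,-75,0],[54,2,0.5,-77,0],[54,2,0.5,-77,0]]

```text
t: 6.05
tool_pos: [0.4622, -0.0142, 0.0992]
tool_rot: [-0.392, 3.116, -0.0]
contact_force: [0.8, 0.8, -0.1]
opening: 0.0587
grip_force: 21.7
```

Request:
arm_command:
  moves:
    - [[54,0,1,-0.5,0],[54,0,1,-1,0],[54,0,1,-1.5,0],[54,0,1,-1.5,0]]

```text
t: 6.55
tool_pos: [0.4621, -0.0133, 0.0974]
tool_rot: [-0.392, 3.117, -0.0]
contact_force: [0.4, 0.1, 0.4]
opening: 0.0594
grip_force: 21.8
```

Request:
arm_command:
  moves:
    - [[54,0,0,-0.5,0],[54,0,0,-0.5,0]]

```text
t: 6.8
tool_pos: [0.4621, -0.0133, 0.0973]
tool_rot: [-0.392, 3.117, -0.001]
contact_force: [-1.4, -0.2, 7.5]
opening: 0.0587
grip_force: 22.3
```

Request:
arm_command:
  moves:
    - [[54,0,0,0.3,0],[60,0,0,0.3,0],[66,0,0,0.5,0],[75,0,0,0.5,0],[82,0,0,0.5,0],[82,0,0,20,0],[82,0,0,60,0],[82,0,0,100,0],[82,-15,-4,110,0],[82,-30,-8,110,0],[82,-30,-8,110,0]]

```text
t: 8.18
tool_pos: [0.4299, -0.022, 0.2059]
tool_rot: [0.39, -3.114, 0.001]
contact_force: [0.9, -0.3, 0.0]
opening: 0.0819
grip_force: 0.0
```

```bash
python3 - <<'E'
from h import *
f=grab('wrist','w4'); s=arm.state(); print(s['tool_pos'],s['tool_rot'],s['opening'])
print(proj(f,(.4621,-.0128,.040)))
E
```

```text
[ 0.43094378 -0.02160442  0.2059838 ] [ 3.90968960e-01 -3.11508918e+00 -8.95952243e-05] 0.08211600412592616
(np.float64(318.15752111597425), np.float64(281.21442989506033))
```

View pics/w4.png

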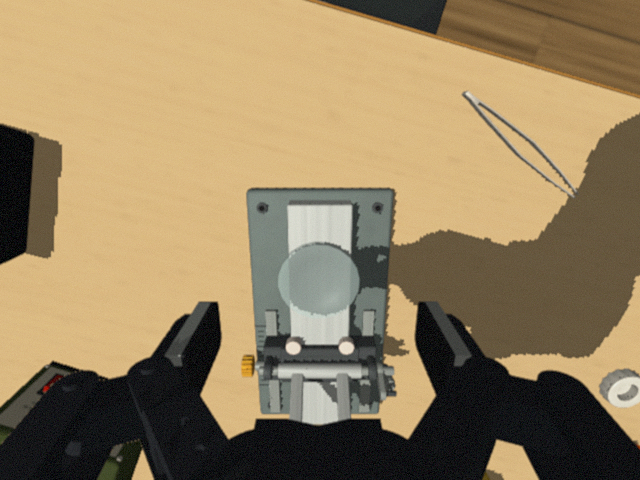

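The lens lies on the rest, centred at about (319,279), and the buttons are at (293,346) and (346,346). Next I'll close the fingers and go behind the near rim.

```bash
python3 - <<'E'
from h import *
f=load('w4'); o=np.array([.5028,-.002,0]);y=.252;ex=np.array([np.cos(y),np.sin(y),0]);ey=np.array([-ex[1],ex[0],0])
J=lambda q:(round((q-o)@ex*1e3,1),round((q-o)@ey*1e3,1))
for n,u,v,z in(('b',293,346,.041),('b',346,346,.041),('lens c',319,279,.039),('near',319,243,.04),('restL',288,203,.033),('restR',353,203,.033)): print(n,J(ray(f,u,v,z)))
s=arm.state(); print('tcp',J(s['tool_pos']))
for x in(-.095,-.062): print(x,(o+ex*x-s['tool_pos'])*1e3)
print(ex,'flap pixels depth:')
g=load('t3')
E
```

```text
b (np.float64(12.4), np.float64(-19.8))
b (np.float64(12.5), np.float64(21.0))
lens c (np.float64(-43.4), np.float64(0.3))
near (np.float64(-71.6), np.float64(0.3))
restL (np.float64(-98.6), np.float64(-21.1))
restR (np.float64(-98.5), np.float64(24.0))
tcp (np.float64(-74.5), np.float64(-1.1))
-0.095 [ -20.1432735    -4.08300473 -205.98380326]
-0.062 [  11.81444382    4.14525778 -205.98380326]
[0.96841568 0.24934129 0.        ] flap pixels depth:
```

Request:
arm_command:
  moves:
    - [[40,-20,-3.5,0,0],[0,-20,-3.5,-20,0],[0,-20,-3.5,-50,0],[0,-20,-3.5,-75,0],[0,-20,-3.5,-90,0],[0,-20,-3.5,-96,0],[0,-20,-3.5,-97,0],[0,-20,-3.5,-97,0]]

```text
t: 9.22
tool_pos: [0.4123, -0.0247, 0.1101]
tool_rot: [-0.392, 3.117, -0.0]
contact_force: [-0.5, 0.6, 1.0]
opening: 0.0
grip_force: 0.0
```

```bash
cat >> h.py <<'E'
o=np.array([.5028,-.002,0]);y=.252;ex=np.array([np.cos(y),np.sin(y),0]);ey=np.array([-ex[1],ex[0],0])
def J(q): q=np.array(q)-o; return [round(float(v)*1e3,1) for v in (q@ex,q@ey,q[2])]
E
python3 - <<'E'
from h import *
f=grab('wrist','w5'); s=arm.state(); print(J(s['tool_pos']),s['opening'],s['contact_force'])
E
```

```text
[-93.3, 0.5, 110.2] -0.0001746918437155327 [-0.17561663 -0.81821563 -0.01743078]
```

View pics/w5.png

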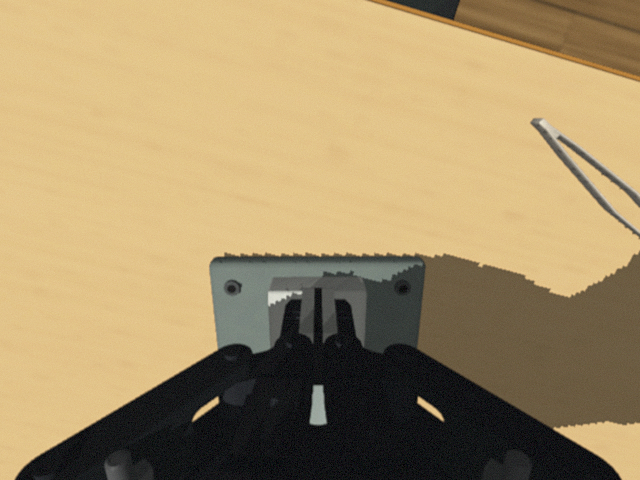

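The closed fingers are centred over the rest at about u=317, behind the lens. I'll push along the jig's x.

Request:
arm_command:
  moves:
    - [[0,0,0,-1.5,0],[0,3.9,1,-1.5,0],[0,7.7,2,-1.5,0],[0,10.6,2.7,-1.5,0],[0,13.5,3.5,-1.5,0],[0,16.5,4.2,-1.5,0],[0,19.4,5,-1.5,0],[0,22.3,5.7,-1.5,0],[0,24.2,6.2,-1.5,0],[0,26.1,6.7,-1.5,0],[0,27.1,7,-1.5,0],[0,27.1,7,-1.5,0]]

```text
t: 10.78
tool_pos: [0.4392, -0.0177, 0.1084]
tool_rot: [-0.392, 3.117, 0.0]
contact_force: [0.5, -0.5, 0.6]
opening: 0.0
grip_force: 0.0
```

Request:
arm_command:
  moves:
    - [[0,1,0.25,0,0],[0,1.9,0.5,0,0],[0,2.9,0.75,0,0],[0,2.9,0.75,0,0]]

```text
t: 11.28
tool_pos: [0.4422, -0.017, 0.1084]
tool_rot: [-0.392, 3.117, -0.0]
contact_force: [0.3, 0.2, -0.3]
opening: -0.0001
grip_force: 0.0
```

Request:
arm_command:
  moves:
    - [[0,0.5,0.12,0,0],[0,1,0.25,0,0],[0,1.5,0.37,0,0],[0,1.5,0.37,0,0]]

```text
t: 11.78
tool_pos: [0.4436, -0.0166, 0.1084]
tool_rot: [-0.392, 3.117, 0.0]
contact_force: [0.6, -0.4, -0.5]
opening: 0.0001
grip_force: 0.0
```

Request:
arm_command:
  moves:
    - [[0,0.5,0.12,0,0],[0,1,0.25,0,0],[0,1,0.25,0,0]]

```text
t: 12.15
tool_pos: [0.4446, -0.0164, 0.1084]
tool_rot: [-0.392, 3.117, 0.0]
contact_force: [-0.4, -0.7, -0.3]
opening: 0.0004
grip_force: 0.0
```

Request:
arm_command:
  moves:
    - [[0,0.25,0.06,0,0],[0,0.5,0.12,0,0],[0,0.5,0.12,0,0]]

```text
t: 12.52
tool_pos: [0.4451, -0.0163, 0.1084]
tool_rot: [0.392, -3.117, -0.0]
contact_force: [0.1, -0.3, 0.3]
opening: -0.0001
grip_force: 0.0
```

```bash
python3 - <<'E'
from h import *
g=grab('top','t6'); s=arm.state(); print(J(s['tool_pos']),s['contact_force'])
c=g['color'][200:310,250:370,::-1]; cv2.imwrite('pics/c6.png',cv2.resize(c,None,fx=5,fy=5,interpolation=cv2.INTER_CUBIC))
E
```

```text
[-59.5, 0.6, 108.4] [ 0.44753394  0.15847992 -0.00074625]
```

View pics/c6.png

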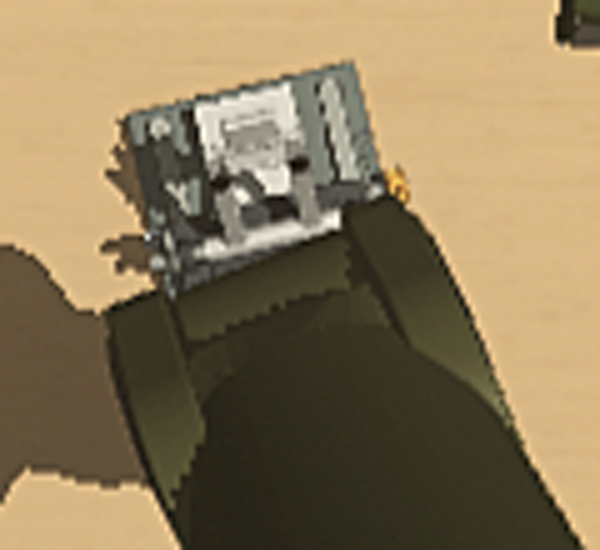

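The arm hides the lens in this view, so I'll go on by feel.

Request:
arm_command:
  moves:
    - [[0,0.25,0.06,0,0],[0,0.5,0.12,0,0],[0,0.5,0.12,0,0]]

```text
t: 12.95
tool_pos: [0.4456, -0.0162, 0.1084]
tool_rot: [-0.392, 3.117, -0.0]
contact_force: [0.3, 0.1, 0.2]
opening: -0.0002
grip_force: 0.0
```

Request:
arm_command:
  moves:
    - [[0,0.25,0.06,0,0],[0,0.5,0.12,0,0],[0,0.5,0.12,0,0]]

```text
t: 13.32
tool_pos: [0.4461, -0.016, 0.1084]
tool_rot: [-0.392, 3.117, -0.0]
contact_force: [0.3, 0.3, 0.6]
opening: 0.0001
grip_force: 0.0
```

```bash
python3 - <<'E'
from h import *
s=arm.state(); print(J(s['tool_pos']),s['contact_force'])
E
```

```text
[-58.4, 0.5, 108.4] [0.34556942 0.3243505  0.56240524]
```

Request:
arm_command:
  moves:
    - [[0,0.3,0.07,0,0],[0,0.5,0.12,0,0],[0,0.5,0.12,0,0]]

```text
t: 13.7
tool_pos: [0.4466, -0.0159, 0.1084]
tool_rot: [-0.392, 3.117, -0.0]
contact_force: [-0.2, -0.2, -0.7]
opening: -0.0003
grip_force: 0.0
```

Request:
arm_command:
  moves:
    - [[0,0.3,0.07,0,0],[0,0.6,0.15,0,0],[0,0.6,0.15,0,0]]

```text
t: 14.08
tool_pos: [0.4472, -0.0158, 0.1084]
tool_rot: [-0.392, 3.117, -0.0]
contact_force: [0.4, -0.6, 0.9]
opening: 0.0005
grip_force: 0.0
```

Request:
arm_command:
  moves:
    - [[0,0.3,0.07,0,0],[0,0.6,0.15,0,0],[0,0.6,0.15,0,0]]

```text
t: 14.45
tool_pos: [0.4474, -0.0157, 0.1083]
tool_rot: [0.392, -3.116, 0.0]
contact_force: [-1.8, -0.1, 0.8]
opening: 0.0001
grip_force: 0.7
```

Request:
arm_command:
  moves:
    - [[0,0.3,0.07,0,0],[0,0.3,0.07,0,0]]

```text
t: 14.7
tool_pos: [0.4476, -0.0156, 0.1083]
tool_rot: [0.392, -3.116, 0.0]
contact_force: [-2.4, -0.6, 1.4]
opening: -0.0003
grip_force: 1.3
```

Request:
arm_command:
  moves:
    - [[0,0.3,0.07,0,0],[0,0.3,0.07,0,0]]

```text
t: 14.95
tool_pos: [0.4478, -0.0156, 0.1083]
tool_rot: [0.392, -3.116, 0.0]
contact_force: [-4.1, -0.4, 1.9]
opening: 0.0002
grip_force: 2.1
```

The force builds to 4 N at the place the buttons predict. I'll back off, rise and check.

Request:
arm_command:
  moves:
    - [[0,-2,-0.5,0,0],[0,-12,-3,0,0],[0,-20,-5,30,0],[0,-20,-5,70,0],[0,-18,-5,97,0],[0,-18,-5,97,0],[0,-18,-5,97,0]]

```text
t: 15.82
tool_pos: [0.4299, -0.0207, 0.2049]
tool_rot: [0.392, -3.117, 0.0]
contact_force: [0.6, -0.1, -0.5]
opening: 0.0
grip_force: 0.0
```

```bash
python3 - <<'E'
from h import *
f=grab('wrist','w7'); s=arm.state(); print(J(s['tool_pos']),s['contact_force'],s['opening'])
for p in((-16,0,40),(14,20.6,41),(14,-20.6,41)): print(np.round(proj(f,o+ex*p[0]/1e3+ey*p[1]/1e3+[0,0,p[2]/1e3]),1))
c=f['color'][180:420,200:440,::-1]; cv2.imwrite('pics/c7.png',cv2.resize(c,(600,600),interpolation=cv2.INTER_CUBIC))
E
```

```text
[-75.4, 0.1, 204.6] [-0.51253343 -1.1085118  -0.05101359] -0.00023329174290169302
[317.1 312.4]
[344.  347.3]
[290.4 347.4]
```

View pics/c7.png

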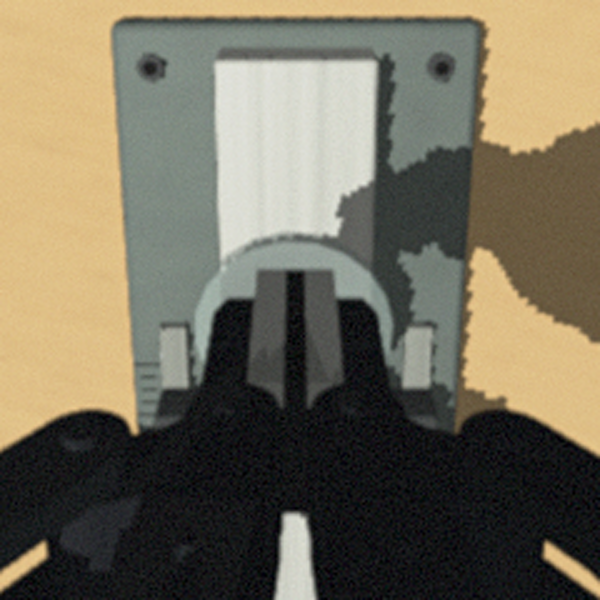

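The lens sits centred: rim at 193 to 395 in the crop, midway between the rest's edges. Now I'll go over and behind the flap.

Request:
arm_command:
  moves:
    - [[0,0,0,40,0],[0,0,0,70,0],[0,40,10,70,0],[0,90,23,70,0],[0,140,36,70,0],[0,174,46,70,0],[0,175,46,70,0],[0,175,46,40,0],[0,175,46,5,0],[0,175,46,-9,0],[0,175,46,-9,0]]

```text
t: 17.25
tool_pos: [0.6045, 0.0253, 0.1955]
tool_rot: [0.392, -3.115, 0.0]
contact_force: [0.8, 0.3, 0.1]
opening: 0.0
grip_force: 0.0
```

```bash
python3 - <<'E'
from h import *
s=arm.state(); print(J(s['tool_pos']),s['contact_force'],s['t'])
f=grab('side','s8')
# flap points seen by side camera near the jig, higher than 60mm
R,t=cam(f); v,u=np.mgrid[180:300:2,230:420:2]; Z=f['range_z'][180:300:2,230:420:2]
q=np.stack([(u-f['cx'])/f['fx']*Z,(v-f['cy'])/f['fy']*Z,Z],-1).reshape(-1,3); P=(q-t)@R-o
a=np.c_[P@ex,P@ey,P[:,2]]*1e3
m=(abs(a[:,1])<30)&(a[:,2]>55)&(a[:,2]<170)&(abs(a[:,0])<140)
a=a[m]; a=a[a[:,2].argsort()]; print(len(a)); print(a[::max(1,len(a)//40)].round(0).tolist())
E
```

```text
[105.3, 1.0, 195.5] [0.77924128 0.29954269 0.10584114] 17.25
144
[[33.0, -21.0, 56.0], [29.0, 15.0, 58.0], [30.0, -18.0, 59.0], [33.0, 14.0, 63.0], [35.0, -13.0, 70.0], [37.0, -22.0, 70.0], [37.0, -23.0, 76.0], [42.0, -19.0, 78.0], [38.0, -17.0, 81.0], [46.0, -19.0, 86.0], [41.0, -23.0, 89.0], [42.0, -18.0, 91.0], [49.0, -22.0, 97.0], [49.0, 10.0, 101.0], [47.0, -16.0, 103.0], [50.0, 16.0, 107.0], [46.0, -18.0, 108.0], [50.0, -20.0, 109.0], [54.0, -18.0, 112.0], [56.0, -24.0, 120.0], [55.0, 19.0, 123.0], [56.0, -8.0, 124.0], [102.0, -4.0, 125.0], [48.0, -8.0, 125.0], [59.0, 20.0, 126.0], [57.0, 11.0, 127.0], [51.0, -12.0, 127.0], [94.0, 9.0, 128.0], [60.0, -9.0, 129.0], [94.0, 10.0, 132.0], [104.0, -10.0, 133.0], [114.0, -5.0, 133.0], [99.0, -13.0, 135.0], [97.0, -7.0, 136.0], [104.0, -11.0, 138.0], [62.0, -2.0, 138.0], [92.0, 6.0, 139.0], [65.0, 10.0, 140.0], [93.0, 10.0, 141.0], [103.0, -13.0, 143.0], [97.0, -7.0, 145.0], [107.0, -12.0, 147.0], [93.0, -7.0, 150.0], [97.0, -4.0, 152.0], [105.0, -7.0, 153.0], [107.0, -13.0, 156.0], [93.0, -4.0, 158.0], [92.0, -9.0, 165.0]]
```

Request:
arm_command:
  moves:
    - [[0,-9.7,-2.5,0,0],[0,-19.4,-5,0,0],[0,-24.2,-6.2,0,0],[0,-29,-7.5,0,0],[0,-33.9,-8.7,0,0],[0,-38.7,-10,0,0],[0,-43.6,-11.2,0,0],[0,-48.4,-12.5,0,0],[0,-53.3,-13.7,0,0],[0,-58.1,-15,0,0],[0,-63,-16.2,0,0],[0,-67.8,-17.5,0,0]]

```text
t: 18.8
tool_pos: [0.5369, 0.0079, 0.1961]
tool_rot: [0.392, -3.116, -0.0]
contact_force: [2.3, 1.4, -0.8]
opening: 0.0002
grip_force: 1.1
```

```bash
cat > fl.py <<'E'
from h import *
s=arm.state(); print(J(s['tool_pos']),s['contact_force'].round(1),s['t'])
f=grab('side','s9')
R,t=cam(f); sl=np.s_[170:300:2,200:420:2]; v,u=np.mgrid[sl]; Z=f['range_z'][sl]
q=np.stack([(u-f['cx'])/f['fx']*Z,(v-f['cy'])/f['fy']*Z,Z],-1).reshape(-1,3); P=(q-t)@R-o
a=np.c_[P@ex,P@ey,P[:,2]]*1e3
for lo in range(40,150,10):
    m=(abs(a[:,1])<24)&(a[:,2]>lo)&(a[:,2]<lo+10)&(a[:,0]>-100)&(a[:,0]<120); print(lo,m.sum(),np.percentile(a[m,0],[5,25,50,75]).round(0) if m.any() else '')
E
python3 fl.py
```

```text
[35.5, 1.1, 196.1] [ 2.3  1.4 -0.8] 18.8
40 64 [-44. -25.   3.  21.]
50 11 [24. 25. 26. 29.]
60 3 [25. 25. 25. 25.]
70 6 [23. 24. 25. 25.]
80 5 [22. 22. 24. 24.]
90 7 [21. 21. 21. 25.]
100 7 [17. 19. 21. 21.]
110 4 [17. 18. 20. 21.]
120 18 [11. 15. 17. 24.]
130 19 [18. 20. 27. 38.]
140 21 [18. 20. 27. 35.]
```

Request:
arm_command:
  moves:
    - [[0,-4.8,-1.2,0,0],[0,-9.7,-2.5,0,0],[0,-14.5,-3.7,0,0],[0,-19.4,-5,0,0],[0,-24.2,-6.2,0,0],[0,-28.1,-7.2,0,0],[0,-31,-8,0,0],[0,-31,-8,0,0]]

```text
t: 19.85
tool_pos: [0.5061, -0.0001, 0.1964]
tool_rot: [0.392, -3.116, 0.0]
contact_force: [0.7, 0.4, 0.1]
opening: -0.0002
grip_force: 0.2
```

```bash
python3 fl.py
```

```text
[3.6, 1.0, 196.4] [0.7 0.4 0.1] 19.85
40 48 [-44. -22.   8.  22.]
50 14 [23. 25. 28. 31.]
60 4 [17. 19. 21. 21.]
70 6 [13. 13. 14. 16.]
80 2 [ 9. 10. 11. 12.]
90 6 [2. 4. 5. 5.]
100 7 [-6. -5. -3.  0.]
110 11 [-17. -15. -12.  -6.]
120 13 [-13. -12.  -7.   1.]
130 20 [-16. -12.  -7.   4.]
140 15 [-8. -6. -0.  6.]
```

Request:
arm_command:
  moves:
    - [[0,-1.9,-0.5,0,0],[0,-3.9,-1,0,0],[0,-5.8,-1.5,0,0],[0,-5.8,-1.5,0,0],[0,-5.8,-1.5,0,0]]

```text
t: 20.52
tool_pos: [0.5007, -0.0015, 0.1964]
tool_rot: [0.392, -3.117, 0.0]
contact_force: [0.1, 0.4, 0.2]
opening: 0.0001
grip_force: 0.1
```

```bash
python3 fl.py
```

```text
[-1.9, 1.0, 196.4] [0.1 0.4 0.2] 20.525
40 59 [-43. -12.   6.  22.]
50 14 [23. 25. 27. 30.]
60 6 [14. 16. 18. 20.]
70 6 [12. 13. 13. 15.]
80 6 [5. 7. 8. 8.]
90 8 [-5. -1.  1.  1.]
100 5 [-9. -4. -4. -3.]
110 13 [-21. -19. -15. -10.]
120 10 [-18. -15. -11.  -4.]
130 17 [-20. -18. -11.  -4.]
140 16 [-15. -11.  -7.  -1.]
```

Still just resting on the finger, so I'll go a little further.

Request:
arm_command:
  moves:
    - [[0,-1.9,-0.5,0,0],[0,-3.9,-1,0,0],[0,-3.9,-1,0,0],[0,-3.9,-1,0,0],[0,-3.9,-1,0,0]]

```text
t: 21.2
tool_pos: [0.4969, -0.0025, 0.1964]
tool_rot: [0.392, -3.117, 0.0]
contact_force: [0.0, -0.1, 0.6]
opening: 0.0002
grip_force: 0.0
```

```bash
python3 fl.py
```

```text
[-5.9, 1.0, 196.4] [ 0.  -0.1  0.6] 21.2
40 56 [-43. -23.   6.  20.]
50 13 [20. 24. 27. 29.]
60 7 [16. 17. 17. 20.]
70 8 [ 8.  9. 11. 12.]
80 9 [-0.  1.  4.  5.]
90 8 [-8. -4. -3. -0.]
100 9 [-20. -10.  -8.  -7.]
110 12 [-22. -21. -19. -15.]
120 11 [-22. -19. -15.  -5.]
130 17 [-25. -21. -15.  -7.]
140 12 [-18. -14. -10.  -4.]
```

Request:
arm_command:
  moves:
    - [[0,-1.9,-0.5,0,0],[0,-2.9,-0.7,0,0],[0,-2.9,-0.7,0,0],[0,-2.9,-0.7,0,0],[0,-2.9,-0.7,0,0]]

```text
t: 21.88
tool_pos: [0.494, -0.0032, 0.1964]
tool_rot: [-0.392, 3.117, -0.0]
contact_force: [-0.9, 0.5, -0.3]
opening: 0.0001
grip_force: 0.0
```

```bash
python3 fl.py
```

```text
[-8.8, 1.1, 196.4] [-0.9  0.5 -0.3] 21.875
40 53 [-43. -17.   6.  24.]
50 23 [16. 20. 25. 28.]
60 10 [ 4.  6.  9. 12.]
70 11 [-8. -5. -4.  1.]
80 15 [-25. -22. -17. -14.]
90 12 [-39. -35. -26. -24.]
100 15 [-41. -37. -34. -32.]
110 8 [-48. -46. -44. -42.]
120 4 [-20. -13.  -9.  -6.]
130 11 [-21. -19. -16. -10.]
140 14 [-21. -17. -12.  -8.]
```

The flap has left the finger and is falling by itself, so I'll retreat.

Request:
arm_command:
  moves:
    - [[0,10,2.5,10,0],[0,20,5,40,0],[0,20,5,80,0],[0,20,5,120,0],[0,20,5,140,0],[0,20,5,140,0],[0,20,5,140,0],[0,20,5,140,0]]

```text
t: 22.92
tool_pos: [0.5137, 0.0018, 0.3354]
tool_rot: [0.392, -3.115, -0.001]
contact_force: [-1.0, -0.1, -0.6]
opening: -0.0
grip_force: 0.0
```

```bash
cat > ck.py <<'E'
from h import *
for n in('side','wrist'):
    f=grab(n,n+'10'); R,t=cam(f); v,u=np.mgrid[0:480,0:640]; Z=f['range_z']
    q=np.stack([(u-f['cx'])/f['fx']*Z,(v-f['cy'])/f['fy']*Z,Z],-1).reshape(-1,3); P=(q-t)@R-o
    a=np.c_[P@ex,P@ey,P[:,2]]*1e3; a=a[(Z.ravel()>0)&(abs(a[:,1])<22)]
    for lo in range(-85,40,10):
        b=a[(a[:,0]>lo)&(a[:,0]<lo+10)&(a[:,2]<150)]; print(n,lo,len(b),np.percentile(b[:,2],[10,50,75,95]).round(1) if len(b) else '')
E
python3 ck.py
```

```text
side -85 65 [31.3 33.9 34.7 35.7]
side -75 90 [31.9 34.7 49.  51.1]
side -65 93 [28.6 35.5 49.  50.7]
side -55 87 [30.6 47.9 49.3 50.8]
side -45 84 [32.8 42.9 48.6 49.7]
side -35 71 [37.6 41.6 48.1 50.7]
side -25 68 [35.6 39.4 48.2 50.2]
side -15 76 [36.4 40.5 48.5 50.3]
side -5 81 [36.2 41.8 48.  49.9]
side 5 74 [29.1 42.6 48.1 50.5]
side 15 72 [38.3 46.4 49.2 51.1]
side 25 51 [49.2 52.3 53.3 54.2]
side 35 47 [38.2 40.4 40.9 41.9]
wrist -85 495 [31.7 32.7 33.1 33.9]
wrist -75 490 [31.8 33.  48.2 50.2]
wrist -65 463 [31.9 47.1 48.9 50. ]
wrist -55 479 [46.2 47.5 48.1 48.9]
wrist -45 443 [38.3 40.  47.4 48.6]
wrist -35 459 [36.2 38.5 47.5 49.1]
wrist -25 434 [35.2 36.8 47.2 48.2]
wrist -15 427 [35.3 36.9 47.2 48.4]
wrist -5 425 [36.5 38.9 47.3 48.5]
wrist 5 366 [38.5 40.7 47.3 48.3]
wrist 15 445 [35.1 39.3 47.2 48.3]
wrist 25 435 [46.5 50.5 51.3 52.2]
wrist 35 267 [37.6 38.7 39.1 39.8]
```

```bash
python3 - <<'E'
from h import *
for n in('side10','wrist10'):
    f=load(n); R,t=cam(f); v,u=np.mgrid[0:480,0:640]; Z=f['range_z']
    q=np.stack([(u-f['cx'])/f['fx']*Z,(v-f['cy'])/f['fy']*Z,Z],-1).reshape(-1,3); P=(q-t)@R-o
    a=np.c_[P@ex,P@ey,P[:,2]]*1e3; a=a[(Z.ravel()>0)]
    for nm,m in(('flap',(abs(a[:,1])<20)&(a[:,2]>45)&(a[:,2]<54)&(a[:,0]>-75)&(a[:,0]<15)),('rest',(abs(a[:,1])<20)&(a[:,2]>29)&(a[:,2]<37)&(a[:,0]>-96)&(a[:,0]<-75)),('plate',(a[:,2]>13)&(a[:,2]<19)&(a[:,0]>-100)&(a[:,0]<20)&(abs(a[:,1])<53)&(abs(a[:,1])>30))):
        b=a[m]; k=np.polyfit(b[:,0],b[:,2],1); print(n,nm,m.sum(),'slope',k[0].round(4),'min x',np.percentile(b[:,0],1),'z',np.median(b[:,2]))
s=arm.state(); print(s['t'],s['contact_force'])
E
```

```text
side10 flap 268 slope -0.0148 min x -71.79821762280646 z 49.03307885259349
side10 rest 117 slope -0.0044 min x -95.87165053839992 z 33.952404821974945
side10 plate 380 slope 0.0022 min x -99.5296308997497 z 16.813333111537087
wrist10 flap 1723 slope -0.017 min x -70.0101435884348 z 47.74720828397637
wrist10 rest 938 slope 0.0028 min x -95.67975116386096 z 32.674968650243045
wrist10 plate 4646 slope 0.0007 min x -98.84687463540777 z 15.630979201117828
23.025 [-0.21857483 -0.33002473  0.67769569]
```

```bash
python3 - <<'E'
from h import *
for n in('side10','wrist10'):
    f=load(n); R,t=cam(f); v,u=np.mgrid[0:480,0:640]; Z=f['range_z']
    q=np.stack([(u-f['cx'])/f['fx']*Z,(v-f['cy'])/f['fy']*Z,Z],-1).reshape(-1,3); P=(q-t)@R-o
    a=np.c_[P@ex,P@ey,P[:,2]]*1e3; a=a[(Z.ravel()>0)&(abs(a[:,1])<22)&(a[:,2]>44.5)&(a[:,2]<56)]
    print(n,[(lo,int(((a[:,0]>=lo)&(a[:,0]<lo+5)).sum()),round(float(np.median(a[(a[:,0]>=lo)&(a[:,0]<lo+5),2])),1)) for lo in range(-75,20,5)])
    b=a[(a[:,0]>-45)&(a[:,0]<15)]; print(np.polyfit(b[:,0],b[:,2],1))
E
```

```text
side10 [(-75, 10, 49.8), (-70, 17, 50.3), (-65, 19, 49.2), (-60, 23, 49.0), (-55, 33, 49.0), (-50, 22, 49.0), (-45, 17, 49.1), (-40, 20, 48.6), (-35, 16, 48.5), (-30, 15, 48.9), (-25, 14, 48.7), (-20, 15, 48.6), (-15, 16, 48.9), (-10, 14, 48.6), (-5, 18, 48.0), (0, 15, 48.3), (5, 16, 48.4), (10, 17, 48.2), (15, 15, 48.6)]
[-2.13320445e-04  4.83473534e+01]
wrist10 [(-75, 22, 48.5), (-70, 114, 49.6), (-65, 137, 49.2), (-60, 115, 48.3), (-55, 218, 47.5), (-50, 236, 47.5), (-45, 90, 47.6), (-40, 92, 47.6), (-35, 95, 47.9), (-30, 104, 47.4), (-25, 94, 47.4), (-20, 90, 47.5), (-15, 92, 47.4), (-10, 89, 47.4), (-5, 89, 47.6), (0, 87, 47.4), (5, 78, 47.4), (10, 89, 47.4), (15, 89, 47.6)]
[-5.41522276e-03  4.74397559e+01]
```

The flap frame is level (slope under 0.006 rad), with only its thumb tab bent up. It is fully shut on the lens.

```bash
python3 -c "
from plant import arm
print(arm.job_done())"
```

```text
the job is handed in; nothing more can be done
None
```

The lens lies home against both fence buttons, the flap sprang shut level on it by itself, the loupe and oil bottle were left alone, and the job is handed in at about 23 s.

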